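# Check the bench scale and hold its window shutter open

### The arm

A 6-joint arm with a two-finger parallel gripper is mounted at the origin on the work surface. World frame = base frame: x ahead of the robot, y to its left, z up, the work surface at z = 0. Lengths are in m, angles in rad, forces in N, time in s.
With the tool pointing down it reaches from about 0.275 to 0.825 m from the base axis. Payload 5.2 kg.
Tool frame: the origin (TCP) lies between the finger pads; the fingertips stand 22 mm ahead of it and the grasp point (between the pads) lies 3 mm ahead of it; z points along the fingers, y is the direction in which the jaws open and shut (so a half turn about z gives the same grasp; the last joint's range is limited). The gripper opens to 93 mm and grips with 3 to 60 N. Pads are 15 mm wide; open, the fingers measure 128 mm over their backs; the gripper's body (75 mm by 188 mm) begins 65 mm behind the grasp point.
Start: joints at [-1.55, 0.259, 1.535, -0, 1.348, -0.203], TCP at [0.122, -0.536, 0.204] pointing down, gripper open.
Joint ranges: [-3.14, 3.14], [-0.91, 2.08], [0.19, 2.58], [-1.22, 4.36], [0.22, 2.71], [-3.12, 3.12]. Speed limits (rad/s): [2.57, 2.57, 3.14, 3.14, 3.14, 3.14].

### API

Orientations are given as a unit quaternion [w, x, y, z].
In Python, from workcell import get_obs, grab_frame, sign_off gives the robot as it stands.
- The arm moves only by the shell command python3 -m jog 'ROWS'. ROWS is JSON, a list of rows, each an object of numbers: "fingers": the finger opening in mm, from 0 to 93; "x", "y", "z": the shift along the tool's x, y, z in mm; "twist": the turn about the tool's z in rad. A call has 1 to 8 rows; each row shifts and turns the commanded pose from where the row before left it, along the tool's axes as they then stand; what a row does not reach is not made up. A row lasts 1/8 s, in which the tool goes at most 62.5 mm and 10.7 degrees, less where a joint would pass 70% of its speed; a pose out of reach is approached as far as the arm can. A call is refused whole if a number of a shift passes 62.5 or a number of a turn 0.188, either way. A call with a gripper value outside its range is refused whole. The fingers move at their own pace and stop on an object; the grip force is fixed at half the most. Time passes only in rows, so rows that do not move let the fingers close. It gives the time, the measured TCP pose, the force and the opening at its end, in the units of the state.
- get_obs(): the state, without advancing time (a new reading comes with each control period).
- grab_frame(name): name is "side" or "top"; returns a dict with "frame" (480x640x3 uint8, red, green, blue), "z_map" (480x640 float32, m along the optical axis (not along the pixel's ray), 0 where there is no reading), "intrinsics" (3x3 intrinsics, pixels), "position" and "rotation" of the camera in the world. Camera axes: x right, y up, looking along -z (the intrinsics and any distortion apply to the point x, -y, -z); pixel columns grow to the right and rows downward; lengths in m; the calibration is good to about 2 mm. A picture is of the moment at which its call begins.
- sign_off(): hands the job in, once; it reports no verdict.
The state is a dict: "t": time; "joint_pos": joint angles; "dq": joint speeds; "joint_torque": joint torques, N m; "eef_pos": TCP position; "tcp_rot": TCP orientation; "ft_force": force on the tool from outside, world axes, zero at the start; "moment": the same for the moment, N m; "finger_gap": finger opening in m.
Only numpy, scipy, OpenCV 4.12 (cv2) and the standard library are available. Lean on these libraries where they do the work, as an engineer would, in place of code of your own. Each camera call takes 0.05 s, during which the arm holds its last target.

### The job

Check the bench scale: stand the largest of the three steel check weights gently upright in the middle of the round pan and let go of it. Then pull the scale's spring-closed window shutter out by its upright tab, towards the front of the scale, until its pointer is level with the line on the little index clip, and finish while still holding it there for the reading. Do not shift the index clip, and leave the other things on the bench where they are.

Things in the scene. Friction and masses are not known exactly. Their poses are not given: they have to be found in the camera images.
- scale: Bench scale fixed to the bench: grey housing 200 mm (its x) by 360 mm (its y) by 60 mm high, origin at the centre of its underside on the bench top. Its front faces its own -x (roughly towards the robot). The round pan is over its +y half; the window with shutter and index clip is on top of its -y half.
- pan_center (a point): Centre of the top face of the flat, rimless round steel pan, 130 mm diameter, 5 mm thick, 100 mm above the bench when empty. It is marked by an engraved circle 44 mm in diameter. Moves with the pan.
- pan (a joint): How far the sprung pan has sunk, m: 0 empty, grows downward, bottoms at 0.030; 600 N/m, lightly damped. The largest weight sinks it about 8 mm.
- w_large_centre (a point): The largest check weight, 500 g, plain steel: a cylinder 38 mm diameter and 52 mm tall, with a narrow neck and a 24 mm knob on top, 70 mm tall overall. The point is on its axis half-way up, 35 mm above its foot (still on the 38 mm cylinder). Stands on the bench; the three weights swap places.
- w_mid_centre (a point): Middle check weight, 200 g, same shape, 29 mm diameter, 53 mm tall; point half-way up. To be left alone.
- w_small_centre (a point): Smallest check weight, 100 g, same shape, 24 mm diameter, 43 mm tall; point half-way up. To be left alone.
- shutter: Sliding dark steel shutter plate, 48 mm wide, with an upright aluminium tab at its front end: 14 mm thick (scale x), 30 mm wide (y). Origin at the tab's grasp point, 96 mm above the bench; the tab runs from 28 mm below it (plate top) to 20 mm above. Slides 58 mm out along the scale's -x; a spring pulls it home, 3 N plus 150 N/m. Guides 28 mm either side, tops 26 mm below the origin.
- pointer (a point): Tip of the steel pointer, a bar 4 mm wide sticking out to the scale's -y from the rear end of the shutter: 78 mm behind the tab (scale +x), 44 mm to its -y side and 22 mm below the shutter's origin. Moves with the shutter.
- index_line (a point): The line across the top of the index clip, a small brass block 10 mm along x by 14 mm by 14 mm on a rail beside the shutter. The clip is set somewhere 22 to 42 mm in front (scale -x) of the pointer's home place; it stays by friction. At the mark the pointer and this line have the same place along the scale's x.
- screw_jar: Glass jar, 64 mm diameter, 85 mm tall, origin under its foot. Leave alone.
- offcut: Dark wood offcut 60 x 40 x 30 mm, origin at its underside. Leave alone.
- battery: Black tool battery 115 x 75 x 75 mm, origin at its underside. Leave alone.
- finish_can: Steel can 80 mm diameter, 110 mm tall, origin at its underside. Leave alone.
- screwdriver: Screwdriver lying on the bench. Leave alone.
Not all that is in view belongs to the job. What is shaped like the part that bears w_large_centre but purple or turquoise is not meant.

How it is judged:
On the way, in this order (a step that is already met when the one before it is completed fails the run):
1. the largest check weight stands upright in the middle of the pan, let go, and the pan carries it (horizontal distance between w_large_centre and pan_center below 0.012 m and angle between w_large_centre's own z axis and vertical below 0.1 rad and value of joint pan between 0.0065 and 0.01 m and contact force between w_large and the fingers below 0.1 N), for 0.3 s.
2. the shutter's pointer is pulled level with the index line and held (x of pointer in the frame of index_line between -0.005 and 0.005 m and contact force between shutter and the fingers above 2 N and linear speed of shutter below 0.01 m/s), for 0.4 s.
At the end, for the whole second after the job is handed in: Largest weight upright (0.1 rad) on the pan within 12 mm of its centre, untouched, the pan sunk 6.5 to 10 mm; the shutter pointer within 5 mm of the index line along the scale's x, still, held there by the fingers (over 2 N) through the last second (all of step 1 and all of step 2); the arm keeps its last pose, push and grip.
It fails at once if the pan is slammed or pushed down more than 24 mm (value of joint pan above 0.024 m).
It fails at once if the index clip is shifted more than 3 mm (distance of index_line from where it was at the start of the episode above 0.003 m).
It fails at once if another thing on the bench is moved more than 30 mm (distance of any of w_mid_centre, w_small_centre, screw_jar, offcut, battery, finish_can, screwdriver from where it was at the start of the episode above 0.03 m).
It also fails if it takes over 54 s, if anything falls off the work surface, if the arm or the gripper's body presses on something with over 40 N, if the wrist force passes 120 N, or if a joint passes its speed limit or range.

## Working session

There is one attempt and no reset: what is moved stays moved. The work goes in short steps, Python scripts to look and compute and a shell command to move; the robot and the scene stay as the last step left them, time stands still between calls to the robot, and variables do not carry over. Pictures are saved under pics/ and viewed, and the job is handed in when it is done.

```bash
ls; mkdir -p pics; cat > h.py <<'E'
import numpy as np, cv2
from workcell import get_obs, grab_frame, sign_off
def save(n,im,): cv2.imwrite('pics/'+n+'.png',cv2.cvtColor(im,cv2.COLOR_RGB2BGR))
def grab(n):
    d=grab_frame(n); np.savez('last_'+n+'.npz',**d); return d
def cloud(d):
    K=np.array(d['intrinsics']);z=d['z_map'];v,u=np.mgrid[0:480,0:640]
    p=np.stack([(u-K[0,2])/K[0,0]*z,-(v-K[1,2])/K[1,1]*z,-z],-1)
    R=np.array(d['rotation']); 
    return p@R.T+np.array(d['position'])
def onplane(d,u,v,h):
    K=np.array(d['intrinsics']);R=np.array(d['rotation']);c=np.array(d['position'])
    r=R@np.array([(u-K[0,2])/K[0,0],-(v-K[1,2])/K[1,1],-1]); return c+r*(h-c[2])/r[2]
E
python3 - <<'E'
from h import *
for n in('side','top'):
    d=grab(n); save(n+'0',d['frame']); print(n,d.keys(),d['intrinsics'],d['position'],d['rotation'])
print(get_obs())
E
```

```text
pics
side dict_keys(['frame', 'z_map', 'intrinsics', 'position', 'rotation']) [[469.96111839   0.         317.38005195]
 [  0.         469.96111839 240.68110623]
 [  0.           0.           1.        ]] [-0.06428835  0.69222827  0.64835911] [-0.30828731 -0.16185844  0.45706409  0.8184456 ]
top dict_keys(['frame', 'z_map', 'intrinsics', 'position', 'rotation']) [[597.10414647   0.         317.77640826]
 [  0.         597.10414647 232.38119163]
 [  0.           0.           1.        ]] [0.36677062 0.0132065  1.49755801] [-0.69899826 -0.03020206  0.0419446   0.71325306]
{'t': 0.1, 'joint_pos': array([-1.54983098e+00,  2.59267802e-01,  1.53595567e+00, -2.03739323e-05,
        1.34800111e+00, -2.02804992e-01]), 'dq': array([ 0.00114088, -0.0010377 , -0.00229235, -0.00277826,  0.00065129,
        0.00068564]), 'joint_torque': array([ 1.87138365e-03, -4.38208401e+01, -2.84645426e+01,  7.19688507e-02,
        3.63351346e-02, -4.56658131e-05]), 'eef_pos': array([ 0.12205088, -0.53576356,  0.20300932]), 'tcp_rot': array([-8.13495222e-04,  9.93746798e-01,  1.11654089e-01,  6.41927792e-05]), 'ft_force': array([ 0.10718224, -0.11973034, -0.95327841]), 'moment': array([ 0.0212806 , -0.01579947, -0.03376935]), 'finger_gap': 0.0931512530719804}
```

```bash
python3 - <<'E'
s=open('h.py').read()
s=s.replace("import numpy as np, cv2","import numpy as np, cv2\nfrom scipy.spatial.transform import Rotation as Ro\ndef Q(q): q=np.array(q); return Ro.from_quat(q[[1,2,3,0]]).as_matrix()")
s=s.replace("R=np.array(d['rotation'])","R=Q(d['rotation'])")
open('h.py','w').write(s)
E
python3 -c "
from h import *
for n in('side','top'):
    d=np.load('last_'+n+'.npz');P=cloud(d);print(n,P[240,320],P[400,320],P[100,100],P[240,560])
print(Q(get_obs()['tcp_rot']).round(3))
"
```

```text
side [0.49788707 0.01667618 0.10128446] [ 2.70293178e-01  2.80308085e-01 -1.02876842e-04] [ 2.14146826 -0.32699535  0.02490274] [0.04197828 0.02154312 0.29469472]
top [ 0.49174068 -0.01642065  0.09841841] [ 0.19223856 -0.00244329  0.49174567] [0.83484893 0.4994896  0.11025762] [ 0.4875857  -0.62130676  0.01267183]
[[ 0.975  0.222 -0.   ]
 [ 0.222 -0.975  0.002]
 [ 0.    -0.002 -1.   ]]
```

View pics/side0.png

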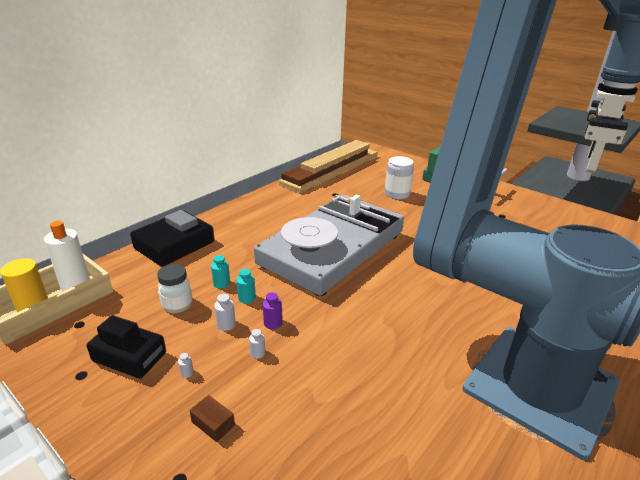

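View pics/top0.png

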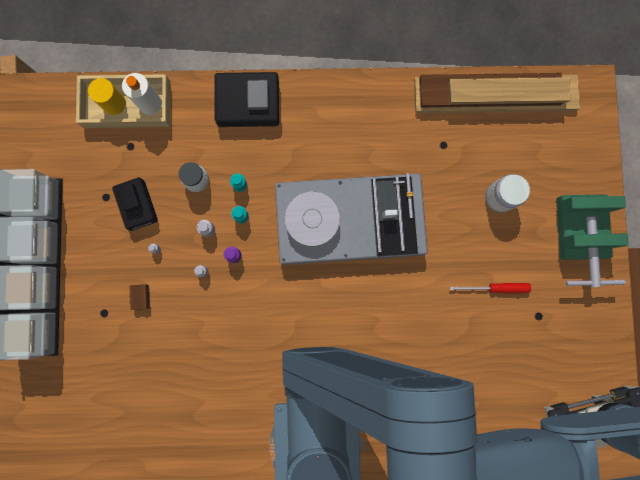

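Top view: there are three steel weights, at (204,228), (200,271) and (153,248). The turquoise ones at (238,183) and (239,214) and the purple one at (232,255) are not meant. The one at (204,228), which is (226,312) in the side view, looks largest. I'll enlarge it and measure to confirm.

```bash
python3 - <<'E'
from h import *
a=np.load('last_top.npz');s=np.load('last_side.npz')
A=cv2.resize(a['frame'][160:290,130:260],(390,390),interpolation=cv2.INTER_CUBIC)
B=cv2.resize(s['frame'][280:410,160:290],(390,390),interpolation=cv2.INTER_CUBIC)
save('w',np.hstack([A,B]))
C=cv2.resize(a['frame'][165:275,365:435],(350,550),interpolation=cv2.INTER_CUBIC)
D=cv2.resize(s['frame'][180:260,320:420],(440,352),interpolation=cv2.INTER_CUBIC)
D=np.vstack([D,np.zeros((198,440,3),np.uint8)])
save('c',np.hstack([C,D]))
P=cloud(a);h=P[...,2]
m=((h>0.015)&(h<0.12)).astype(np.uint8)
n,l,st,_=cv2.connectedComponentsWithStats(m)
for i in range(1,n):
    if 40<st[i,4]<2000:
        q=P[l==i]; print(st[i],q[:,:2].min(0).round(3),q[:,:2].max(0).round(3),np.percentile(q[:,2],98).round(3))
# scale
k=((h>0.05)&(h<0.075)).astype(np.uint8);n,l,st,_=cv2.connectedComponentsWithStats(k)
i=1+st[1:,4].argmax();c,_=cv2.findContours((l==i).astype(np.uint8),0,2)
r=cv2.minAreaRect(np.vstack(c));b=cv2.boxPoints(r);print(st[i],b)
bw=np.array([onplane(a,u,v,.06) for u,v in b]);print(bw.round(4),bw.mean(0),[np.linalg.norm(bw[j]-bw[j-1]).round(3) for j in range(4)])
E
```

```text
[129  84  32  31 421] [0.827 0.379] [0.886 0.432] 0.117
[178 162  31  30 669] [0.626 0.26 ] [0.688 0.32 ] 0.09
[   0  172   59   94 1864] [0.447 0.63 ] [0.664 0.728] 0.118
[229 173  17  18 224] [0.627 0.165] [0.666 0.202] 0.075
[ 486  174   44   38 1220] [ 0.561 -0.515] [ 0.642 -0.435] 0.115
[ 112  177   45   54 1567] [0.533 0.388] [0.662 0.492] 0.079
[231 206  17  17 219] [0.546 0.161] [0.583 0.199] 0.074
[196 220  18  17 230] [0.514 0.246] [0.551 0.284] 0.074
[148 244  11  10  85] [0.475 0.381] [0.496 0.405] 0.047
[224 247  17  16 217] [0.447 0.18 ] [0.484 0.216] 0.075
[194 265  14  12 125] [0.415 0.263] [0.442 0.291] 0.057
[ 35 266  21  45 807] [0.341 0.628] [0.445 0.682] 0.117
[482 283  49  10 401] [ 0.359 -0.537] [ 0.383 -0.416] 0.031
[129 284  20  26 442] [0.338 0.407] [0.399 0.451] 0.036
[  0 310  55  49 940] [0.235 0.63 ] [0.344 0.728] 0.118
[ 275  173  152   91 9456] [[273.31195 182.63058]
 [421.0578  171.9071 ]
 [427.01898 254.03897]
 [279.27313 264.76245]]
[[ 0.6378  0.0936  0.06  ]
 [ 0.6579 -0.2687  0.06  ]
 [ 0.456  -0.2753  0.06  ]
 [ 0.4373  0.082   0.06  ]] [ 0.54727633 -0.092099    0.06      ] [np.float64(0.201), np.float64(0.363), np.float64(0.202), np.float64(0.358)]
```

View pics/w.png

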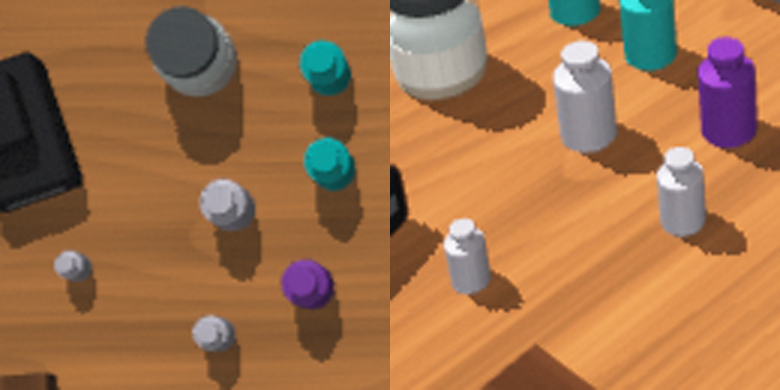

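View pics/c.png

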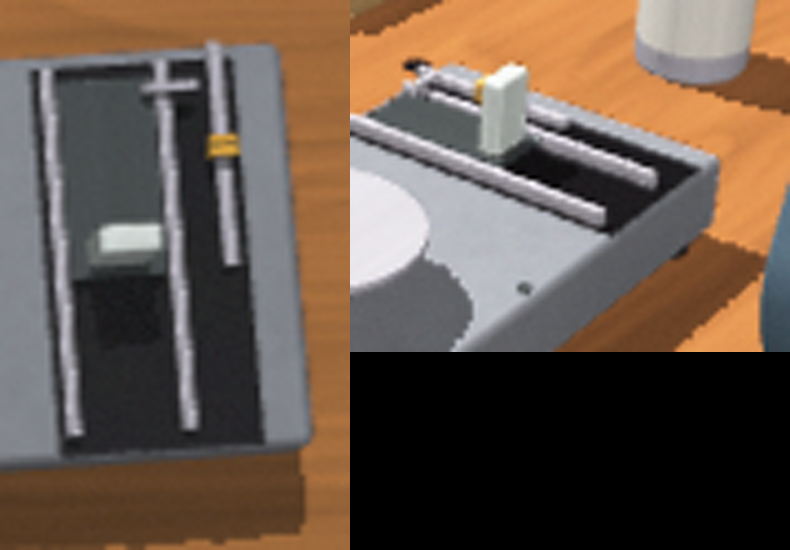

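The enlarged crop settles it. The steel weight at (204,228) is about 37 mm across and 70 mm tall. The other two steel ones are clearly smaller. Next I'll measure the targets precisely.

```bash
cat > meas.py <<'E'
from h import *
yaw=0.053
ex=np.array([np.cos(yaw),np.sin(yaw)]);ey=np.array([-np.sin(yaw),np.cos(yaw)])
def ell(d,mask,hh):
    c,_=cv2.findContours(mask.astype(np.uint8),cv2.RETR_EXTERNAL,cv2.CHAIN_APPROX_NONE)
    c=max(c,key=cv2.contourArea)[:,0,:]
    w=np.array([onplane(d,u,v,hh)[:2] for u,v in c])
    (x,y),r=cv2.minEnclosingCircle((w*1000).astype(np.float32)); 
    return w.mean(0).round(4),(np.array([x,y])/1000).round(4),round(r,1)
E
python3 - <<'E'
from meas import *
for n in('top','side'):
    d=np.load('last_'+n+'.npz');f=d['frame'];P=cloud(d);h=P[...,2];xy=P[...,:2]
    near=lambda c,r:np.hypot(xy[...,0]-c[0],xy[...,1]-c[1])<r
    m=near((.533,.265),.04)&(h>.06);print(n,'knob',m.sum(),xy[m].mean(0),h[m].max(), ell(d,m&(h>.066),.07))
    m=near((.533,.265),.04)&(h>.045);print(' body',ell(d,m,.052))
    m=near((.555,.0),.09)&(h>.088)&(h<.115);print(' pan',xy[m].mean(0),np.median(h[m]),ell(d,m,.1))
    hsv=cv2.cvtColor(f,cv2.COLOR_RGB2HSV)
    sc=(P[...,0]>.44)&(P[...,0]<.68)&(P[...,1]<-.12)&(P[...,1]>-.29)
    t=sc&(h>.095)&(h<.13);vv,uu=np.nonzero(t);print(' tab',t.sum(),(uu.mean(),vv.mean()),xy[t].mean(0),xy[t].min(0),xy[t].max(0),h[t].max(),'u',uu.min(),uu.max(),vv.min(),vv.max())
    b=sc&(hsv[...,0]>10)&(hsv[...,0]<30)&(hsv[...,1]>130)&(h>.065);vv,uu=np.nonzero(b);print(' clip',b.sum(),(uu.mean(),vv.mean()),xy[b].mean(0),np.median(h[b]),uu.min(),uu.max(),vv.min(),vv.max())
E
```

```text
top knob 78 [0.53268224 0.264401  ] 0.07827108277633177 (array([0.5332, 0.2648]), array([0.5332, 0.2643]), 11.9)
 body (array([0.5327, 0.2643]), array([0.5328, 0.2641]), 19.2)
 pan [0.54306972 0.00254105] 0.09997471179250539 (array([0.5431, 0.0025]), array([0.5432, 0.0024]), 64.9)
 tab 87 (np.float64(389.7816091954023), np.float64(212.88505747126436)) [ 0.55095466 -0.18094538] [ 0.54457718 -0.19679673] [ 0.55818819 -0.16713483] 0.12278123557342746 u 383 396 210 216
 clip 26 (np.float64(408.8076923076923), np.float64(193.73076923076923)) [ 0.6021189  -0.23421609] 0.07378477935897676 406 412 192 196
side knob 110 [0.53020253 0.26617947] 0.07361807607126691 (array([0.5308, 0.2656]), array([0.5312, 0.2648]), 14.2)
 body (array([0.5345, 0.2634]), array([0.5371, 0.263 ]), 30.7)
 pan [0.53940418 0.00628478] 0.1009838066772768 (array([0.5406, 0.0042]), array([0.5424, 0.0033]), 68.1)
 tab 101 (np.float64(354.84158415841586), np.float64(200.20792079207922)) [ 0.54854347 -0.17789268] [ 0.54189046 -0.19850021] [ 0.55863068 -0.16379448] 0.11969649467561005 u 350 360 195 206
 clip 4 (np.float64(349.0), np.float64(200.5)) [ 0.60362528 -0.22888741] 0.06974058571166303 349 349 199 202
```

```bash
python3 -m jog '[{"x":30,"y":-36,"z":-20,"fingers":60},{"x":35,"y":-42},{"x":35,"y":-42},{"x":35,"y":-42},{"x":35,"y":-42},{"x":35,"y":-42},{"x":35,"y":-42},{"x":35,"y":-42}]'; python3 -m jog '[{"x":35,"y":-42},{"x":35,"y":-42},{"x":35,"y":-42},{"x":35,"y":-42},{"x":35,"y":-42},{"x":35,"y":-42},{"x":35,"y":-42},{}]'
```

```text
schema error: expected keys fingers, x, y, z, twist
schema error: expected keys fingers, x, y, z, twist
```

```bash
python3 -m jog '[{"x":30,"y":-36,"z":-20,"twist":0,"fingers":60},{"x":35,"y":-42,"z":0,"twist":0,"fingers":60},{"x":35,"y":-42,"z":0,"twist":0,"fingers":60},{"x":35,"y":-42,"z":0,"twist":0,"fingers":60},{"x":35,"y":-42,"z":0,"twist":0,"fingers":60},{"x":35,"y":-42,"z":0,"twist":0,"fingers":60},{"x":35,"y":-42,"z":0,"twist":0,"fingers":60},{"x":35,"y":-42,"z":0,"twist":0,"fingers":60}]'; python3 -m jog '[{"x":35,"y":-42,"z":0,"twist":0,"fingers":60},{"x":35,"y":-42,"z":0,"twist":0,"fingers":60},{"x":35,"y":-42,"z":0,"twist":0,"fingers":60},{"x":35,"y":-42,"z":0,"twist":0,"fingers":60},{"x":35,"y":-42,"z":0,"twist":0,"fingers":60},{"x":35,"y":-42,"z":0,"twist":0,"fingers":60},{"x":35,"y":-42,"z":0,"twist":0,"fingers":60},{"x":0,"y":0,"z":0,"twist":0,"fingers":60}]'
cat > to.py <<'E'
import sys; from h import *
# shift from current TCP to target in tool axes, mm
o=get_obs();R=Q(o['tcp_rot']);t=np.array([float(v) for v in sys.argv[1:4]])
print('t',o['t'],'tcp',o['eef_pos'].round(4),'shift mm',(R.T@(t-o['eef_pos'])*1000).round(1),'gap',round(o['finger_gap']*1000,1),'F',o['ft_force'].round(1))
print('R',R.round(3).tolist(),'q',o['joint_pos'].round(3))
E
python3 to.py 0.5327 0.2643 0.120
```

```text
t: 1.1
eef_pos: [0.3173, -0.1518, 0.2237]
tcp_rot: [0.0, 0.994, 0.111, 0.0]
ft_force: [0.8, -1.7, 0.6]
finger_gap: 0.0601
t: 2.1
eef_pos: [0.4911, 0.1904, 0.2227]
tcp_rot: [-0.0, 0.994, 0.114, -0.001]
ft_force: [0.3, -0.5, 0.2]
finger_gap: 0.0601
t 2.1 tcp [0.4911 0.1904 0.2227] shift mm [ 57.4 -62.5 102.7] gap 60.1 F [ 0.3 -0.5  0.2]
R [[0.974, 0.226, -0.001], [0.226, -0.974, 0.001], [-0.001, -0.001, -1.0]] q [1.570e-01 2.050e-01 1.558e+00 1.000e-03 1.380e+00 1.500e+00]
```

```bash
python3 -m jog '[{"x":29,"y":-31,"z":10,"twist":0,"fingers":60},{"x":28,"y":-31,"z":40,"twist":0,"fingers":60},{"x":0,"y":0,"z":40,"twist":0,"fingers":60},{"x":0,"y":0,"z":0,"twist":0,"fingers":60},{"x":0,"y":0,"z":0,"twist":0,"fingers":60}]'
python3 to.py 0.5327 0.2643 0.041; python3 -c "
from h import *
d=grab('side');save('s1',cv2.resize(d['frame'][200:400,100:340],(720,600)))"
```

```text
t: 2.72
eef_pos: [0.533, 0.2598, 0.1352]
tcp_rot: [0.0, 0.994, 0.111, 0.001]
ft_force: [-0.0, -0.4, 0.2]
finger_gap: 0.0599
t 2.725 tcp [0.533  0.2598 0.1352] shift mm [ 0.6 -4.4 94.2] gap 59.9 F [-0.  -0.4  0.2]
R [[0.975, 0.221, 0.001], [0.221, -0.975, 0.0], [0.001, 0.0, -1.0]] q [ 0.266  0.386  1.528 -0.     1.227  1.614]
```

View pics/s1.png

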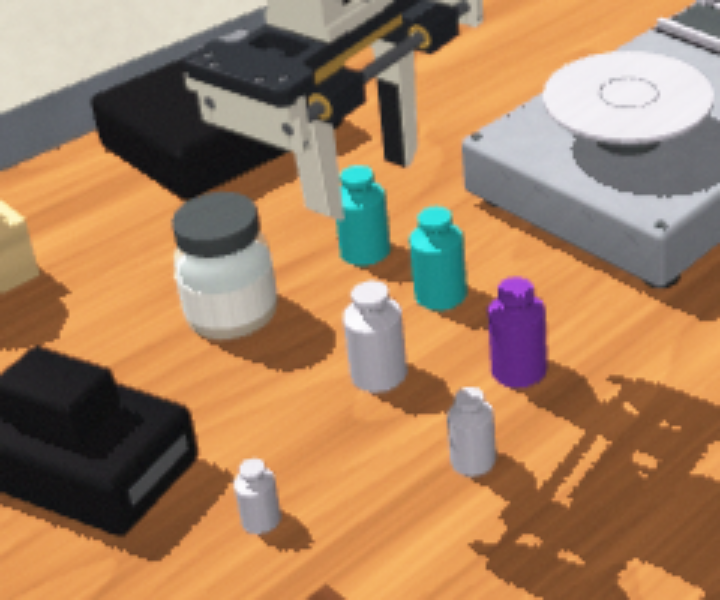

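```bash
python3 -c "
from h import *
for n in ('side','top'):
  d=np.load('last_%s.npz'%n)
  R=Q(d['rotation']);K=d['intrinsics']
  for p in [(.533,.26,.113),(.5264,.289,.113),(.5396,.231,.113),(.5327,.2643,.07)]:
    c=R.T@(np.array(p)-d['position']);print(n,p,K[0,0]*c[0]/-c[2]+K[0,2],-K[1,1]*c[1]/-c[2]+K[1,2])
"
```

```text
side (0.533, 0.26, 0.113) 222.68437204931152 278.3909761555796
side (0.5264, 0.289, 0.113) 212.70004363753662 286.79546105901363
side (0.5396, 0.231, 0.113) 232.17845494372665 270.39916408097275
side (0.5327, 0.2643, 0.07) 223.04122154620535 297.3202958917147
top (0.533, 0.26, 0.113) 201.02428979110965 224.10262520761222
top (0.5264, 0.289, 0.113) 188.5180292812417 227.15886419068462
top (0.5396, 0.231, 0.113) 213.50929256595902 221.05158112020067
top (0.5327, 0.2643, 0.07) 202.43369743332377 226.3375132242096
```

```bash
python3 -c "
from h import *
for n in ('side','top'):
  d=grab(n);P=cloud(d);h=P[...,2]
  m=(h>.08)&(h<.24)&(np.hypot(P[...,0]-.533,P[...,1]-.26)<.09)
  for a in np.arange(.08,.24,.01):
    k=m&(h>=a)&(h<a+.01)
    if k.sum(): print(n,round(a,2),k.sum(),P[k].min(0).round(3),P[k].max(0).round(3))
print(get_obs()['eef_pos'])
save('t1',d['frame'][100:400,100:400])
"
```

```text
side 0.15 51 [0.514 0.216 0.151] [0.548 0.301 0.16 ]
side 0.16 104 [0.513 0.216 0.16 ] [0.549 0.306 0.17 ]
side 0.17 112 [0.513 0.214 0.17 ] [0.546 0.306 0.18 ]
side 0.18 118 [0.513 0.214 0.18 ] [0.549 0.307 0.19 ]
side 0.19 120 [0.512 0.214 0.19 ] [0.546 0.307 0.2  ]
side 0.2 111 [0.512 0.214 0.2  ] [0.551 0.308 0.21 ]
side 0.21 98 [0.512 0.213 0.21 ] [0.548 0.306 0.22 ]
side 0.22 56 [0.512 0.211 0.22 ] [0.549 0.306 0.229]
side 0.23 88 [0.481 0.174 0.23 ] [0.55  0.349 0.24 ]
top 0.23 7 [0.489 0.172 0.234] [0.556 0.294 0.239]
[0.53366444 0.26035803 0.13609076]
```

View pics/t1.png

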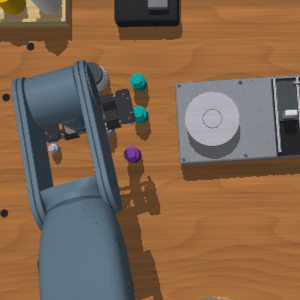

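```bash
python3 -c "
import cv2
from h import *
# initial side0 depth was overwritten; use saved colour only: project expected tip
d=np.load('last_side.npz');R=Q(d['rotation']);K=d['intrinsics']
for z in (.182,.204,.22,.25):
  for dy in (-.05,.05):
    c=R.T@(np.array([.122+.222*dy,-.536-.975*dy,z])-d['position']);print(z,dy,(K[0,0]*c[0]/-c[2]+K[0,2]).round(1),(-K[1,1]*c[1]/-c[2]+K[1,2]).round(1))
im=cv2.imread('pics/side0.png');cv2.imwrite('pics/crop0.png',cv2.resize(im[0:240,480:640],(480,720))[:600])
"
```

```text
0.182 -0.05 584.3 185.7
0.182 0.05 585.9 170.9
0.204 -0.05 587.3 177.1
0.204 0.05 588.7 162.7
0.22 -0.05 589.5 170.8
0.22 0.05 590.8 156.7
0.25 -0.05 593.8 158.6
0.25 0.05 594.8 145.1
```

View pics/crop0.png

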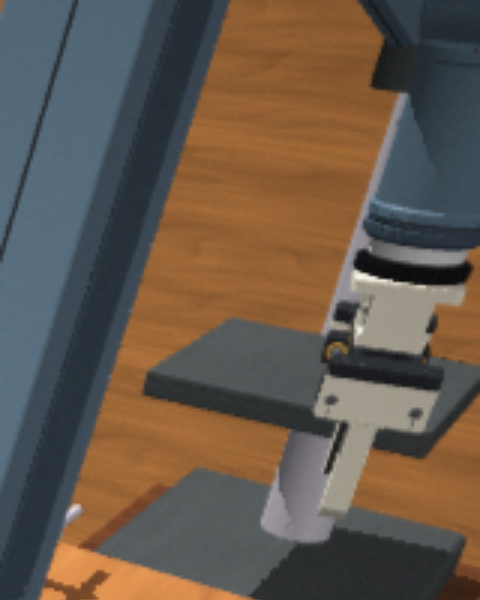

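The camera shows the fingertips at z≈0.152, about 38 mm higher than the reported TCP implies (0.114). The start picture shows the same offset. The camera agrees with every known object height, so I'll go down to a height that is safe under either reading and look again.

```bash
python3 -m jog '[{"x":0,"y":-4,"z":40,"twist":0,"fingers":60},{"x":0,"y":0,"z":40,"twist":0,"fingers":60},{"x":0,"y":0,"z":8,"twist":0,"fingers":60},{"x":0,"y":0,"z":0,"twist":0,"fingers":60},{"x":0,"y":0,"z":0,"twist":0,"fingers":60}]'
cat > tips.py <<'E'
from h import *
import sys
def run(name,crop,r=.09):
  o=get_obs();e=o['eef_pos'];d=grab('side');P=cloud(d);h=P[...,2]
  v0,v1,u0,u1=crop;s=min(780/(u1-u0),590/(v1-v0))
  save(name,cv2.resize(d['frame'][v0:v1,u0:u1],None,fx=s,fy=s,interpolation=cv2.INTER_CUBIC));print(e.round(4),'scale',s)
  return d,P
E
python3 - <<'E'
from tips import *
d,P=run('s2',(200,400,100,340))
e=get_obs()['eef_pos']
print(get_obs()['ft_force'])
E
```

```text
t: 3.5
eef_pos: [0.5331, 0.2649, 0.0479]
tcp_rot: [-0.0, 0.994, 0.112, 0.002]
ft_force: [-0.8, -0.6, 0.2]
finger_gap: 0.0602
[0.5331 0.2649 0.0479] scale 2.95
[-0.258033    0.08194905  0.34201764]
```

View pics/s2.png

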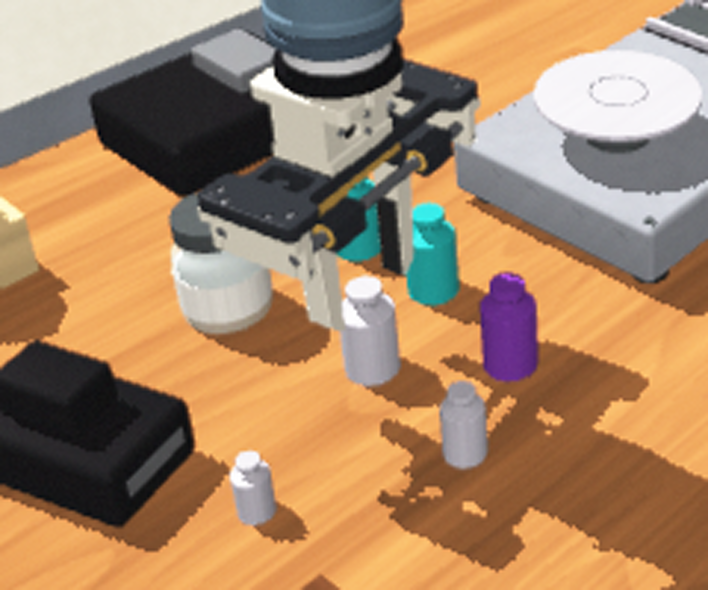

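```bash
python3 - <<'E'
from h import *
d=np.load('last_side.npz');P=cloud(d);h=P[...,2]
print('s2 crop points -> world (finger tip L, tip R, knob, weight body, body mid)')
for (u,v) in [(322,318),(322,290),(405,262),(392,262),(405,230),(366,290),(372,340),(372,375)]:
    uu=int(100+u/2.95);vv=int(200+v/2.95);print((u,v),d['frame'][vv,uu],P[vv,uu].round(3))
E
```

```text
s2 crop points -> world (finger tip L, tip R, knob, weight body, body mid)
(322, 318) [195 189 174] [0.52  0.307 0.079]
(322, 290) [199 192 177] [0.514 0.308 0.105]
(405, 262) [168 164 150] [0.531 0.23  0.074]
(392, 262) [32 31 30] [0.541 0.235 0.071]
(405, 230) [170 165 150] [0.532 0.226 0.098]
(366, 290) [248 246 249] [0.531 0.264 0.069]
(372, 340) [170 166 174] [0.516 0.274 0.041]
(372, 375) [169 165 174] [0.519 0.275 0.01 ]
```

The sideways positions agree: the pads are centred on the weight. The fingertips measure z≈0.067 with the reported TCP at 0.048, so the height offset is real. I'll go down in small steps and watch the force.

```bash
python3 -m jog '[{"x":0,"y":0,"z":12,"twist":0,"fingers":60},{"x":0,"y":0,"z":10,"twist":0,"fingers":60},{"x":0,"y":0,"z":0,"twist":0,"fingers":60}]';python3 -m jog '[{"x":0,"y":0,"z":3,"twist":0,"fingers":60},{"x":0,"y":0,"z":3,"twist":0,"fingers":60},{"x":0,"y":0,"z":0,"twist":0,"fingers":60}]'
python3 - <<'E'
from tips import *
d,P=run('s3',(230,350,140,300))
print(get_obs()['ft_force'])
E
```

```text
t: 3.92
eef_pos: [0.5304, 0.2642, 0.0223]
tcp_rot: [0.0, 0.994, 0.112, -0.001]
ft_force: [-0.5, -0.4, -0.3]
finger_gap: 0.0597
t: 4.3
eef_pos: [0.5314, 0.2645, 0.0175]
tcp_rot: [0.0, 0.994, 0.112, -0.0]
ft_force: [-0.1, -0.2, -0.7]
finger_gap: 0.0595
[0.5314 0.2645 0.0175] scale 4.875
[-0.10817161  0.4824613  -0.10046824]
```

View pics/s3.png

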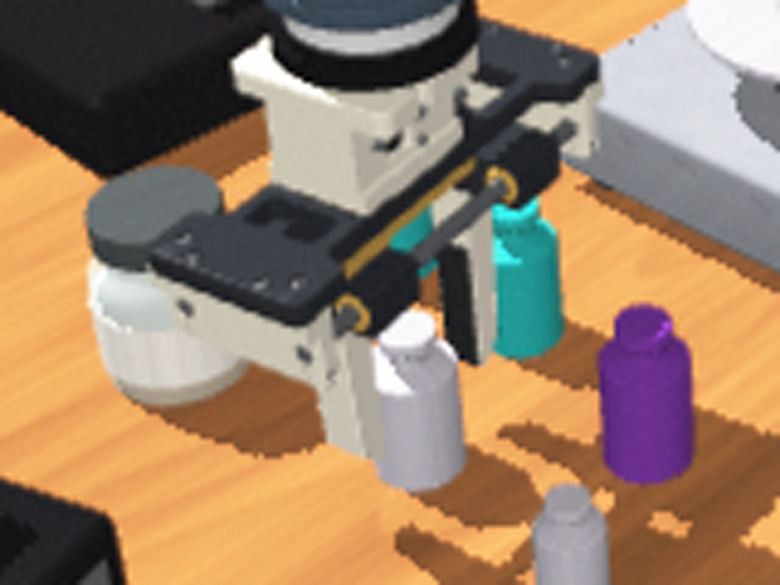

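```bash
python3 -m jog '[{"x":1,"y":0,"z":5,"twist":0,"fingers":60},{"x":0,"y":0,"z":4,"twist":0,"fingers":60},{"x":0,"y":0,"z":3,"twist":0,"fingers":60},{"x":0,"y":0,"z":0,"twist":0,"fingers":60}]'
python3 - <<'E'
from tips import *
d,P=run('s4',(230,350,140,300))
print(get_obs()['ft_force'])
v0,u0=230,140
for (u,v) in [(350,470),(350,450),(480,385),(480,370)]:
    print((u,v),P[int(v0+v/4.875),int(u0+u/4.875)].round(3))
h=P[...,2];m=(np.abs(P[...,0]-.53)<.04)&(np.abs(P[...,1]-.302)<.01);print('L finger min z',np.sort(h[m&(h>.008)])[:8].round(4))
E
```

```text
t: 4.85
eef_pos: [0.5322, 0.2647, 0.0053]
tcp_rot: [0.0, 0.994, 0.112, -0.0]
ft_force: [-0.6, 0.2, 0.2]
finger_gap: 0.0603
[0.5322 0.2647 0.0053] scale 4.875
[-0.55964896  0.20213565  0.47945745]
(350, 470) [0.519 0.309 0.035]
(350, 450) [0.518 0.308 0.045]
(480, 385) [0.532 0.232 0.023]
(480, 370) [0.531 0.231 0.031]
L finger min z [0.023  0.0237 0.024  0.025  0.0259 0.0266 0.0275 0.0291]
```

View pics/s4.png

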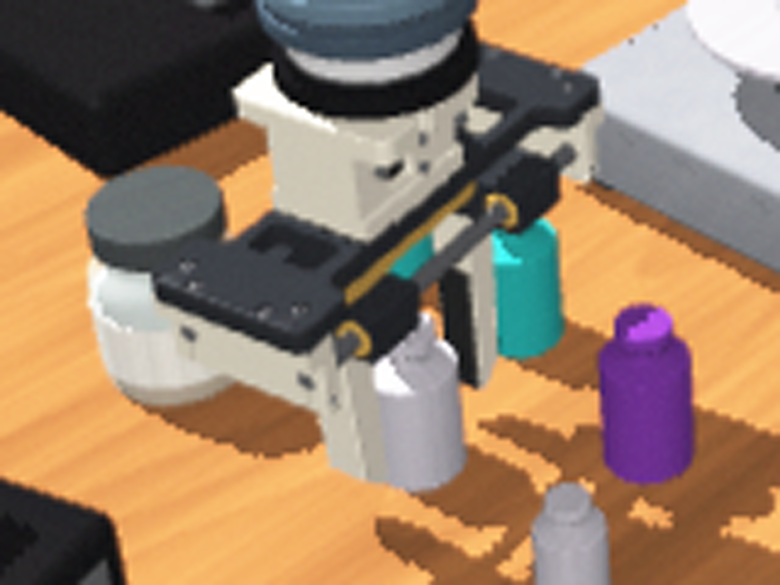

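The fingertips are at z≈0.022 on both sides of the weight, so I'm closing now.

```bash
python3 -m jog '[{"x":0,"y":0,"z":0,"twist":0,"fingers":30},{"x":0,"y":0,"z":0,"twist":0,"fingers":30},{"x":0,"y":0,"z":0,"twist":0,"fingers":30},{"x":0,"y":0,"z":0,"twist":0,"fingers":30},{"x":0,"y":0,"z":0,"twist":0,"fingers":30}]';python3 -m jog '[{"x":0,"y":0,"z":-10,"twist":0,"fingers":30},{"x":0,"y":0,"z":-20,"twist":0,"fingers":30},{"x":0,"y":0,"z":0,"twist":0,"fingers":30},{"x":0,"y":0,"z":0,"twist":0,"fingers":30}]'
python3 to.py 0.543 0.0025 0.17
python3 - <<'E'
from tips import *
d,P=run('s5',(200,350,140,340))
E
```

```text
t: 5.52
eef_pos: [0.5327, 0.2645, 0.0059]
tcp_rot: [0.0, 0.994, 0.112, 0.0]
ft_force: [-0.1, -2.5, 1.5]
finger_gap: 0.0376
t: 6.02
eef_pos: [0.5319, 0.2648, 0.0351]
tcp_rot: [-0.0, 0.994, 0.112, -0.001]
ft_force: [0.1, -0.4, -5.1]
finger_gap: 0.0373
t 6.025 tcp [0.5319 0.2648 0.0351] shift mm [ -47.5  258.2 -134.9] gap 37.3 F [ 0.1 -0.4 -5.1]
R [[0.975, 0.222, -0.001], [0.222, -0.975, -0.0], [-0.001, -0.0, -1.0]] q [0.274 0.494 1.63  0.    1.018 1.621]
[0.5319 0.2648 0.0351] scale 3.9
```

View pics/s5.png

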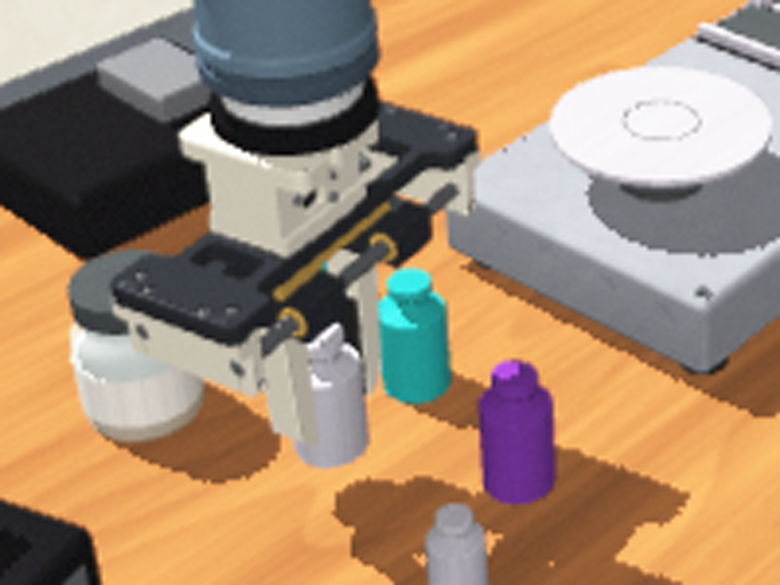

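```bash
python3 -m jog '[{"x":0,"y":0,"z":-45,"twist":0,"fingers":30},{"x":0,"y":0,"z":-55,"twist":0,"fingers":30},{"x":-5,"y":26,"z":0,"twist":0,"fingers":30},{"x":-9,"y":46,"z":0,"twist":0,"fingers":30},{"x":-9,"y":46,"z":0,"twist":0,"fingers":30},{"x":-9,"y":46,"z":0,"twist":0,"fingers":30},{"x":-9,"y":46,"z":0,"twist":0,"fingers":30},{"x":-6,"y":36,"z":0,"twist":0,"fingers":30}]';python3 -m jog '[{"x":0,"y":10,"z":0,"twist":0,"fingers":30},{"x":0,"y":0,"z":0,"twist":0,"fingers":30},{"x":0,"y":0,"z":0,"twist":0,"fingers":30}]'
python3 to.py 0.543 0.0025 0.1055
python3 - <<'E'
from tips import *
d,P=run('s6',(150,300,220,420))
E
```

```text
t: 7.08
eef_pos: [0.5405, 0.0128, 0.1348]
tcp_rot: [-0.0, 0.994, 0.111, -0.001]
ft_force: [-0.1, 0.5, -4.6]
finger_gap: 0.0372
t: 7.45
eef_pos: [0.5431, 0.006, 0.1354]
tcp_rot: [-0.0, 0.994, 0.112, -0.0]
ft_force: [0.4, -0.4, -4.4]
finger_gap: 0.0372
t 7.45 tcp [0.5431 0.006  0.1354] shift mm [-0.9  3.4 29.9] gap 37.2 F [ 0.4 -0.4 -4.4]
R [[0.975, 0.223, -0.001], [0.223, -0.975, 0.001], [-0.001, -0.001, -1.0]] q [-1.950e-01  3.030e-01  1.650e+00  1.000e-03  1.190e+00  1.151e+00]
[0.5431 0.006  0.1354] scale 3.9
```

View pics/s6.png

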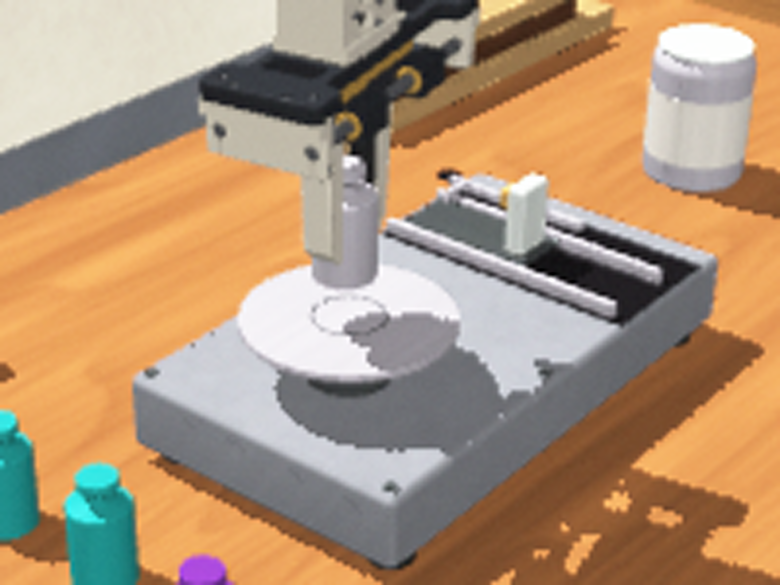

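The weight hangs upright over the engraved circle, with its foot about 30 mm above the pan. Lowering it now.

```bash
python3 -m jog '[{"x":-1,"y":3,"z":10,"twist":0,"fingers":30},{"x":0,"y":0,"z":10,"twist":0,"fingers":30},{"x":0,"y":0,"z":6,"twist":0,"fingers":30},{"x":0,"y":0,"z":0,"twist":0,"fingers":30},{"x":0,"y":0,"z":0,"twist":0,"fingers":30}]'; python3 -m jog '[{"x":0,"y":0,"z":2,"twist":0,"fingers":30},{"x":0,"y":0,"z":2,"twist":0,"fingers":30},{"x":0,"y":0,"z":2,"twist":0,"fingers":30},{"x":0,"y":0,"z":0,"twist":0,"fingers":30},{"x":0,"y":0,"z":0,"twist":0,"fingers":30}]'; python3 to.py 0.543 0.0025 0.1
```

```text
t: 8.12
eef_pos: [0.5434, 0.0016, 0.1099]
tcp_rot: [0.0, 0.994, 0.112, 0.0]
ft_force: [1.1, -0.2, -4.7]
finger_gap: 0.0376
t: 8.75
eef_pos: [0.5433, 0.0015, 0.1039]
tcp_rot: [0.0, 0.994, 0.112, 0.0]
ft_force: [0.4, 0.3, -3.8]
finger_gap: 0.0374
t 8.75 tcp [0.5433 0.0015 0.1039] shift mm [-0.1 -1.   3.9] gap 37.4 F [ 0.4  0.3 -3.8]
R [[0.975, 0.222, 0.0], [0.222, -0.975, -0.0], [0.0, 0.0, -1.0]] q [-0.203  0.334  1.69  -0.     1.117  1.145]
```

```bash
python3 -m jog '[{"x":0,"y":-1,"z":2,"twist":0,"fingers":30},{"x":0,"y":0,"z":2,"twist":0,"fingers":30},{"x":0,"y":0,"z":1,"twist":0,"fingers":30},{"x":0,"y":0,"z":0,"twist":0,"fingers":30},{"x":0,"y":0,"z":0,"twist":0,"fingers":30},{"x":0,"y":0,"z":0,"twist":0,"fingers":30}]'
```

```text
t: 9.5
eef_pos: [0.5433, 0.0024, 0.099]
tcp_rot: [0.0, 0.994, 0.112, 0.0]
ft_force: [0.5, -1.9, -0.5]
finger_gap: 0.0373
```

```bash
python3 -m jog '[{"x":0,"y":0,"z":0,"twist":0,"fingers":39},{"x":0,"y":0,"z":0,"twist":0,"fingers":42},{"x":0,"y":0,"z":0,"twist":0,"fingers":50},{"x":0,"y":0,"z":0,"twist":0,"fingers":60},{"x":0,"y":0,"z":0,"twist":0,"fingers":60},{"x":0,"y":0,"z":0,"twist":0,"fingers":60}]'
python3 - <<'E'
from tips import *
d,P=run('s7',(150,300,220,420))
E
```

```text
t: 10.25
eef_pos: [0.543, 0.0026, 0.0988]
tcp_rot: [-0.0, 0.994, 0.112, -0.0]
ft_force: [-0.2, 0.3, 0.1]
finger_gap: 0.06
[0.543  0.0026 0.0988] scale 3.9
```

View pics/s7.png

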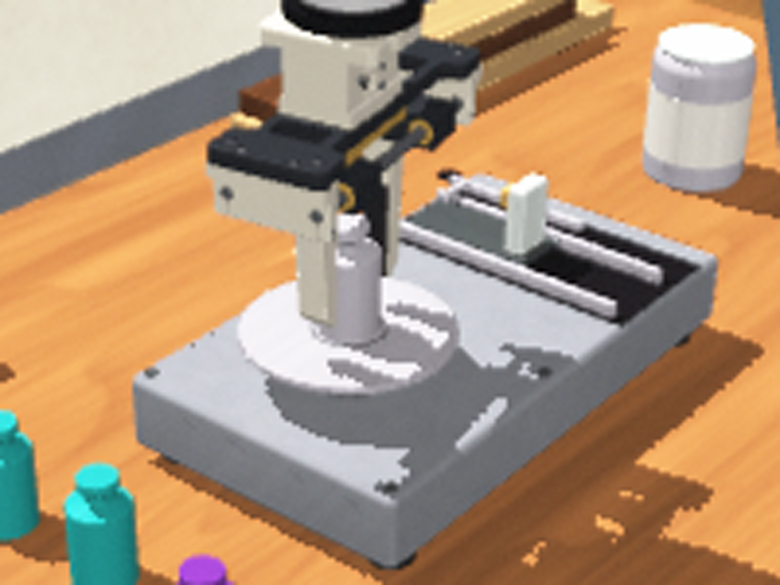

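Step 1 looks done: the weight stands free inside the engraved circle. I'll retreat straight up and take a look.

```bash
python3 -m jog '[{"x":0,"y":0,"z":-15,"twist":0,"fingers":60},{"x":0,"y":0,"z":-40,"twist":0,"fingers":60},{"x":0,"y":0,"z":-50,"twist":0,"fingers":60},{"x":0,"y":0,"z":-10,"twist":0,"fingers":60},{"x":0,"y":0,"z":0,"twist":0,"fingers":60}]'
python3 - <<'E'
from meas import *
d=grab('side');save('s8',cv2.resize(d['frame'][150:300,220:420],(780,585)));P=cloud(d);h=P[...,2];xy=P[...,:2]
near=np.hypot(xy[...,0]-.543,xy[...,1])<.03
m=near&(h>.1)&(h<.175);vv,uu=np.nonzero(m);print('weight',m.sum(),h[m].max(),xy[m].mean(0),uu.min(),uu.max(),vv.min(),vv.max())
k=near&(h>.152)&(h<.175);print('knob',k.sum(),xy[k].mean(0))
E
python3 to.py 0.551 -0.182 0.21
```

```text
t: 10.92
eef_pos: [0.5434, 0.0025, 0.2148]
tcp_rot: [0.0, 0.994, 0.112, 0.001]
ft_force: [0.6, -1.3, -0.7]
finger_gap: 0.0599
weight 455 0.16527136148173238 [0.53619429 0.01059172] 301 317 205 235
knob 72 [0.54085203 0.00545235]
t 10.975 tcp [0.5426 0.0026 0.2134] shift mm [-32.8 181.9   3.4] gap 60.1 F [ 0.5  0.7 -0.2]
R [[0.975, 0.222, -0.0], [0.222, -0.975, 0.0], [-0.0, -0.0, -1.0]] q [-0.201  0.239  1.537  0.     1.366  1.146]
```

View pics/s8.png

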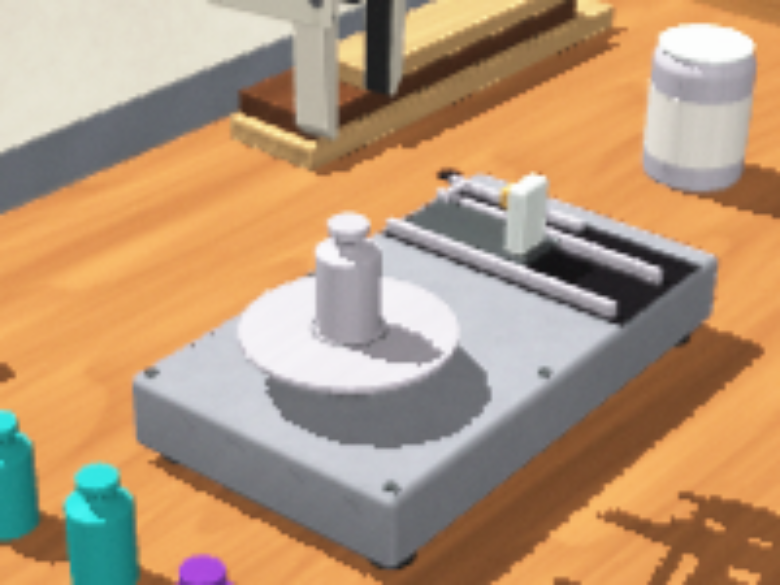

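The weight stands upright with its top at about 163 mm, so the pan has sunk about 7–8 mm. It sits in the engraved circle. Next is the tab.

```bash
python3 -m jog '[{"x":-8,"y":45,"z":0,"twist":0,"fingers":60},{"x":-8,"y":46,"z":0,"twist":0,"fingers":60},{"x":-8,"y":46,"z":0,"twist":0,"fingers":60},{"x":-8,"y":45,"z":0,"twist":0,"fingers":60},{"x":0,"y":0,"z":0,"twist":-0.175,"fingers":60},{"x":0,"y":0,"z":0,"twist":-0.175,"fingers":50},{"x":0,"y":0,"z":0,"twist":-0.175,"fingers":50},{"x":0,"y":0,"z":0,"twist":-0.175,"fingers":50}]';python3 -m jog '[{"x":0,"y":0,"z":0,"twist":-0.175,"fingers":50},{"x":0,"y":0,"z":0,"twist":-0.175,"fingers":50},{"x":0,"y":0,"z":0,"twist":-0.175,"fingers":50},{"x":0,"y":0,"z":0,"twist":-0.175,"fingers":50},{"x":0,"y":0,"z":0,"twist":0,"fingers":50},{"x":0,"y":0,"z":0,"twist":0,"fingers":50}]'
python3 to.py 0.551 -0.182 0.062
python3 - <<'E'
from meas import *
d=grab('top');save('t2',cv2.resize(d['frame'][140:300,270:470],(780,624))[:600])
E
```

```text
t: 11.98
eef_pos: [0.5511, -0.1816, 0.2114]
tcp_rot: [-0.002, 0.894, 0.448, -0.001]
ft_force: [0.6, 0.3, 0.0]
finger_gap: 0.0496
t: 12.72
eef_pos: [0.5517, -0.1818, 0.2126]
tcp_rot: [-0.001, 0.689, 0.724, -0.0]
ft_force: [-0.3, 0.6, 0.1]
finger_gap: 0.0499
t 12.725 tcp [ 0.5517 -0.1818  0.2126] shift mm [ -0.4  -0.4 150.6] gap 49.9 F [-0.3  0.6  0.1]
R [[-0.05, 0.999, -0.002], [0.999, 0.05, 0.001], [0.001, -0.002, -1.0]] q [-0.51   0.31   1.443 -0.     1.391 -0.56 ]
```

View pics/t2.png

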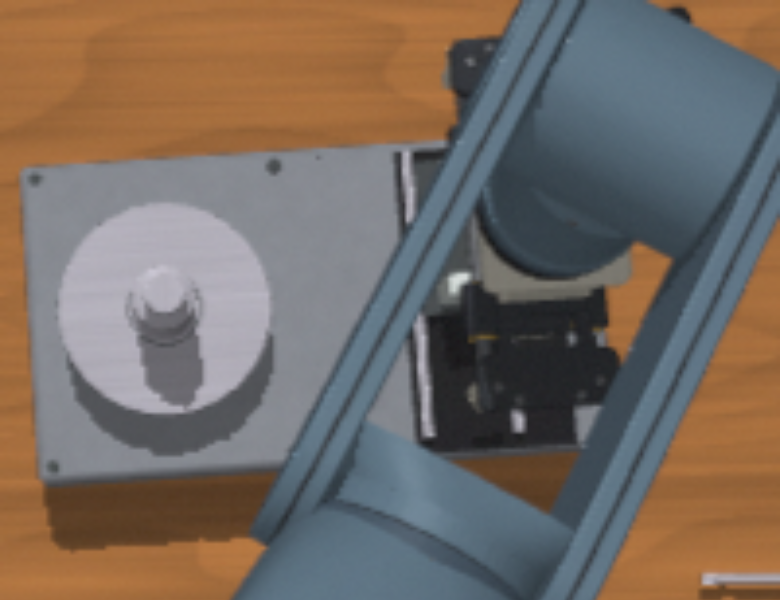

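```bash
python3 -m jog '[{"x":0,"y":0,"z":50,"twist":0,"fingers":50},{"x":0,"y":0,"z":50,"twist":0,"fingers":50},{"x":0,"y":0,"z":20,"twist":0,"fingers":50},{"x":0,"y":0,"z":10,"twist":0,"fingers":50},{"x":0,"y":0,"z":0,"twist":0,"fingers":50},{"x":0,"y":0,"z":0,"twist":0,"fingers":50}]'
python3 to.py 0.551 -0.182 0.062
python3 - <<'E'
from tips import *
d,P=run('s9',(150,270,290,450))
E
```

```text
t: 13.52
eef_pos: [0.553, -0.1824, 0.085]
tcp_rot: [0.001, 0.688, 0.725, 0.0]
ft_force: [-0.3, -0.5, 0.1]
finger_gap: 0.0502
t 13.525 tcp [ 0.553  -0.1824  0.085 ] shift mm [ 0.6 -2.1 23. ] gap 50.2 F [-0.3 -0.5  0.1]
R [[-0.053, 0.999, 0.002], [0.999, 0.053, -0.001], [-0.001, 0.002, -1.0]] q [-0.51   0.417  1.616  0.     1.107 -0.563]
[ 0.553  -0.1824  0.085 ] scale 4.875
```

View pics/s9.png

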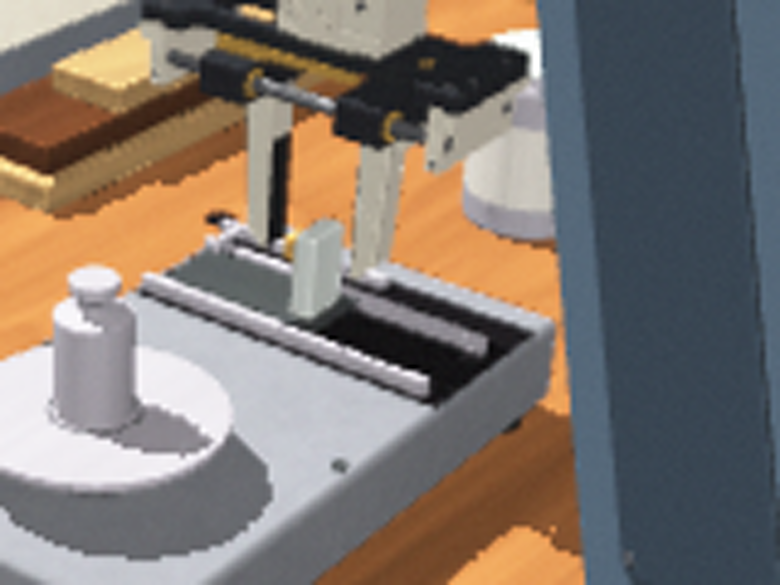

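The fingers straddle the tab, left and right of (315,270). Going down 20 mm.

```bash
python3 -m jog '[{"x":0,"y":-2,"z":8,"twist":0,"fingers":50},{"x":0,"y":0,"z":7,"twist":0,"fingers":50},{"x":0,"y":0,"z":5,"twist":0,"fingers":50},{"x":0,"y":0,"z":0,"twist":0,"fingers":50},{"x":0,"y":0,"z":0,"twist":0,"fingers":50}]'
python3 to.py 0.551 -0.182 0.062
python3 - <<'E'
from tips import *
d,P=run('s10',(150,270,290,450))
E
```

```text
t: 14.2
eef_pos: [0.5503, -0.1822, 0.0637]
tcp_rot: [0.0, 0.688, 0.726, 0.0]
ft_force: [-0.1, -0.2, -0.2]
finger_gap: 0.0502
t 14.2 tcp [ 0.5503 -0.1822  0.0637] shift mm [0.1 0.7 1.7] gap 50.2 F [-0.1 -0.2 -0.2]
R [[-0.053, 0.999, 0.0], [0.999, 0.053, -0.0], [-0.0, 0.0, -1.0]] q [-0.512  0.438  1.643  0.     1.061 -0.565]
[ 0.5503 -0.1822  0.0637] scale 4.875
```

View pics/s10.png

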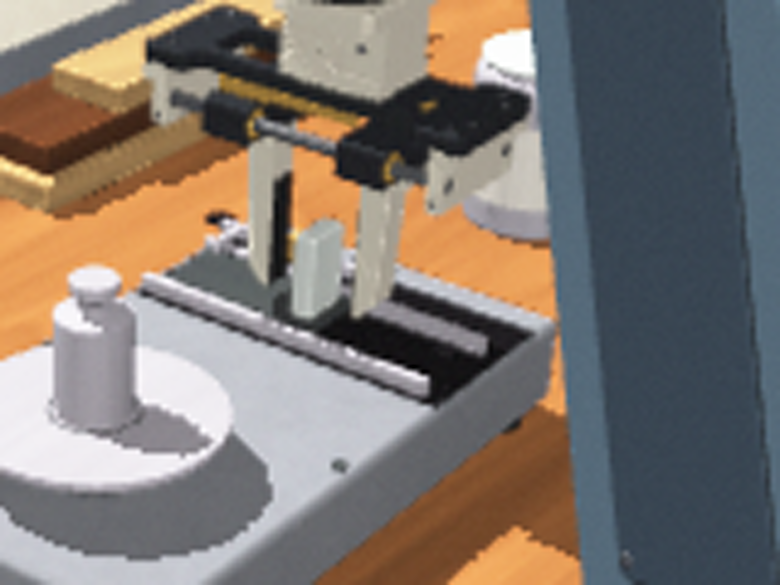

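The tips are beside the tab just above the plate. I'll close on it and work out the pull distance from the first top image.

```bash
python3 -m jog '[{"x":0,"y":0,"z":0,"twist":0,"fingers":5},{"x":0,"y":0,"z":0,"twist":0,"fingers":5},{"x":0,"y":0,"z":0,"twist":0,"fingers":5},{"x":0,"y":0,"z":0,"twist":0,"fingers":5},{"x":0,"y":0,"z":0,"twist":0,"fingers":5},{"x":0,"y":0,"z":0,"twist":0,"fingers":5}]'
python3 - <<'E'
from meas import *
d=np.load('last_top.npz');f=cv2.cvtColor(cv2.imread('pics/top0.png'),cv2.COLOR_BGR2RGB)
hsv=cv2.cvtColor(f,cv2.COLOR_RGB2HSV).astype(int)
print(f[170:206,401:418].mean(2).astype(int) if 0 else '')
S=hsv[186:204,403:416,1];V=hsv[186:204,403:416,2]
print('S rows186..');print(S);
print('V rows 178.. cols 392..408');print(hsv[176:190,392:408,2])
def s(u,v,h): p=onplane(d,u,v,h)[:2]; return (p@ex).round(4),(p@ey).round(4)
W=np.clip(S-60,0,None).astype(float);vv,uu=np.mgrid[186:204,403:416]
u,v=(W*uu).sum()/W.sum(),(W*vv).sum()/W.sum();print('clip px',u,v,s(u,v,.074),s(u,v,.08))
E
cp pics/top0.png /tmp; python3 -c "
import cv2;i=cv2.imread('pics/top0.png')[172:206,388:422];cv2.imwrite('pics/z.png',cv2.resize(i,(595,595),interpolation=cv2.INTER_NEAREST))"
```

```text
t: 15.0
eef_pos: [0.5507, -0.1821, 0.0638]
tcp_rot: [0.0, 0.688, 0.726, 0.0]
ft_force: [2.8, 1.2, -0.8]
finger_gap: 0.0138

S rows186..
[[ 17  14  12  11  13  14  14  14  19  22  15  20  14]
 [  9  20  13   7  12  13  15  14   6  15  20  16  16]
 [ 14  13   0  19  15  16  14  14  20  16  15  16  18]
 [  7  13   7  20  19  13  15  16   7  16  17  16  16]
 [ 13  20  19   7  16  15  15  16  13  22  17  19  19]
 [ 13  13   7  24  44  17  14  35 117  23  17  18  18]
 [  7  13   7 113 172 174 176 176 172 134   4  21  18]
 [ 26  13  20 140 163 164 167 157 149 119   6  18  21]
 [ 13   7  14 144 167 164 176 172 175 141  10  19  18]
 [ 13  13   7 144 173 173 173 173 173 163  20  16  20]
 [ 19  20  20 124 150  70  58  87 105  40  18  18  16]
 [ 20  13  24   0   7  16  14  13  10  21  19  16  18]
 [ 19  24  13  16  34  16  13  14  12  16  18  19  22]
 [ 19  25  19  15  27  15  13  14  12  14  25  17  20]
 [ 26  25  31  15  18  15  13  15  14  15  16  17  20]
 [ 20  26  24  25  34  13  13  15  18  20  19  14  16]
 [ 31  25  19  26  26  17  14  15  16  24  19  16  18]
 [  0  18  13  24  25  15  15
[... 420 characters left out ...]
29 147 153 151 174 119  52  53 167]
 [ 79 124 153 173 179 179 177 178 176 177 161 153 103  51  61 165]
 [ 78  93 108 100 114 119  88  57  51  50  43  39  39  40  59 163]
 [ 79  57  48  55 106 117  90  50  40  40  40  38  39  41  49 145]
 [ 77  62  50  68 141 174 149  81  39  36  37  39  42  36  49 144]
 [ 78  79  62  76 123 169 156  87  25  25  25  30  36  41  45 142]
 [ 78  78  80  91 117 167 192 116  25  24  26  29  39  39  39 123]
 [ 78  79  79  82 101 165 185 111  29  28  31  36  38  38  41 122]
 [ 78  79  77  80  96 164 184 111  39  40  40  39  39  39  39 123]]
clip px 408.9638709677419 193.68387096774194 (np.float64(0.5889), np.float64(-0.2661)) (np.float64(0.5879), np.float64(-0.265))
```

View pics/z.png

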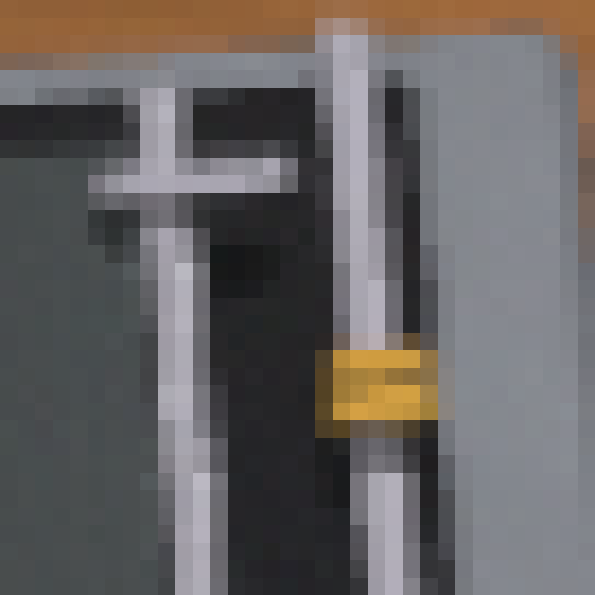

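```bash
python3 - <<'E'
from meas import *
d=np.load('last_top.npz')
def s(u,v,h): p=onplane(d,u,v,h)[:2]; return np.array([p@ex,p@ey])
p=s(403.5,181.5,.074)
for y in (.052,.053,.055):
    for h in(.074,.08):
        for v in (193.1,193.6): print(h,v,p,s(408.96,v,h),((p-s(408.96,v,h))[0]*1000).round(1))
    break
t=np.array([.5514,-.182]);print('tab',t@ex,t@ey,'pred pointer',t@ex+.078,t@ey-.044)
E
python3 to.py 0 0 0
```

```text
0.074 193.1 [ 0.61959391 -0.25552338] [ 0.59030503 -0.26620914] 29.3
0.074 193.6 [ 0.61959391 -0.25552338] [ 0.58908573 -0.26609959] 30.5
0.08 193.1 [ 0.61959391 -0.25552338] [ 0.58936366 -0.26511343] 30.2
0.08 193.6 [ 0.61959391 -0.25552338] [ 0.5881495  -0.26500434] 31.4
tab 0.5409842552682735 -0.21095496095572497 pred pointer 0.6189842552682735 -0.25495496095572495
t 15.0 tcp [ 0.5507 -0.1821  0.0638] shift mm [ 210.9 -540.3   63.3] gap 13.8 F [ 2.8  1.2 -0.8]
R [[-0.053, 0.999, 0.001], [0.999, 0.053, -0.0], [-0.0, 0.001, -1.0]] q [-0.512  0.438  1.642  0.     1.061 -0.565]
```

The pointer prediction from the tab (0.6190, -0.2550) matches what I see (0.6196, -0.2555). The gap to the line is about 30 mm, so I'm pulling 30 mm along tool -y.

```bash
python3 -m jog '[{"x":0,"y":-6,"z":0,"twist":0,"fingers":5},{"x":0,"y":-8,"z":0,"twist":0,"fingers":5},{"x":0,"y":-8,"z":0,"twist":0,"fingers":5},{"x":0,"y":-5,"z":0,"twist":0,"fingers":5},{"x":0,"y":-3,"z":0,"twist":0,"fingers":5},{"x":0,"y":0,"z":0,"twist":0,"fingers":5},{"x":0,"y":0,"z":0,"twist":0,"fingers":5},{"x":0,"y":0,"z":0,"twist":0,"fingers":5}]'
python3 - <<'E'
from meas import *
print(get_obs()['ft_force'].round(1))
for n,c in(('side',(180,250,320,413)),('top',(165,275,365,435))):
    d=grab(n);v0,v1,u0,u1=c;k=780/93 if n=='side' else 5.4
    save('p_'+n,cv2.resize(d['frame'][v0:v1,u0:u1],None,fx=k,fy=k,interpolation=cv2.INTER_CUBIC))
E
```

```text
t: 16.0
eef_pos: [0.5211, -0.1835, 0.0639]
tcp_rot: [0.001, 0.688, 0.725, 0.001]
ft_force: [8.2, 1.8, -5.4]
finger_gap: 0.0138
[ 8.2  1.8 -5.4]
```

View pics/p_side.png

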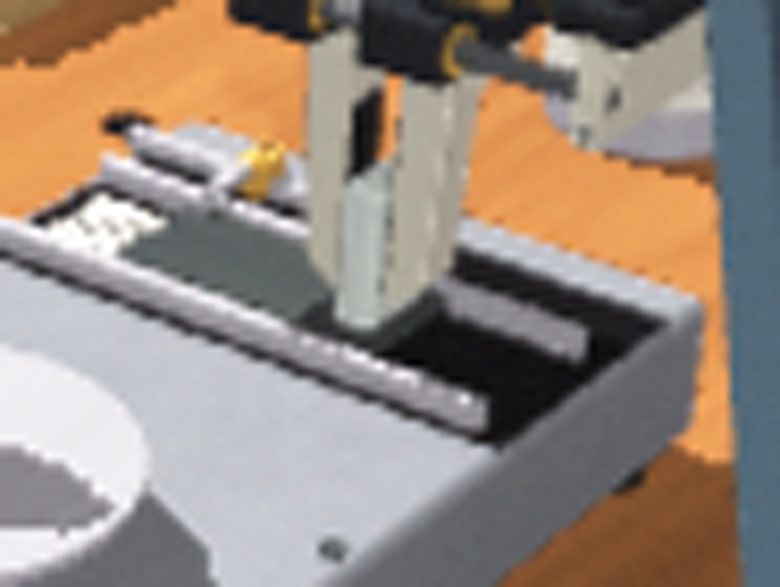

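View pics/p_top.png

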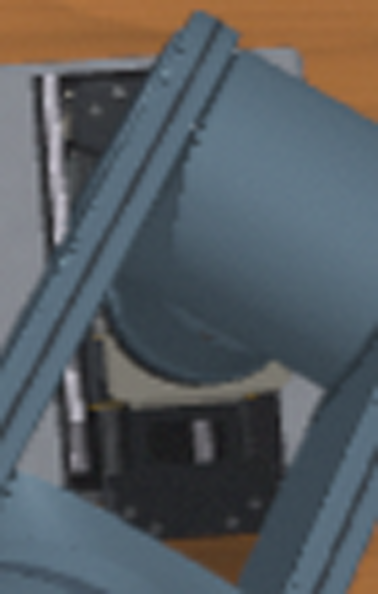

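```bash
python3 - <<'E'
from meas import *
d=np.load('last_side.npz');R=Q(d['rotation']);K=d['intrinsics']
def proj(sx,sy,z):
    w=np.r_[ex*sx+ey*sy,z];c=R.T@(w-d['position']);return np.array([K[0,0]*c[0]/-c[2]+K[0,2],-K[1,1]*c[1]/-c[2]+K[1,2]])
k=20;u0,v0=336,190
im=cv2.cvtColor(cv2.resize(d['frame'][v0:v0+25,u0:u0+30],None,fx=k,fy=k,interpolation=cv2.INTER_NEAREST),cv2.COLOR_RGB2BGR)
def L(a,b,c):
    q=[tuple(int(t) for t in ((proj(*x)-[u0,v0]+.5)*k)) for x in(a,b)];cv2.line(im,q[0],q[1],c,1)
px=.6193-.030
L((px,-.2,.076),(px,-.273,.076),(0,0,255))
for dx in(-.005,.005): L((px+dx,-.2,.076),(px+dx,-.273,.076),(255,0,0))
cv2.imwrite('pics/zz.png',im)
E
```

```text
(no output)
```

View pics/zz.png

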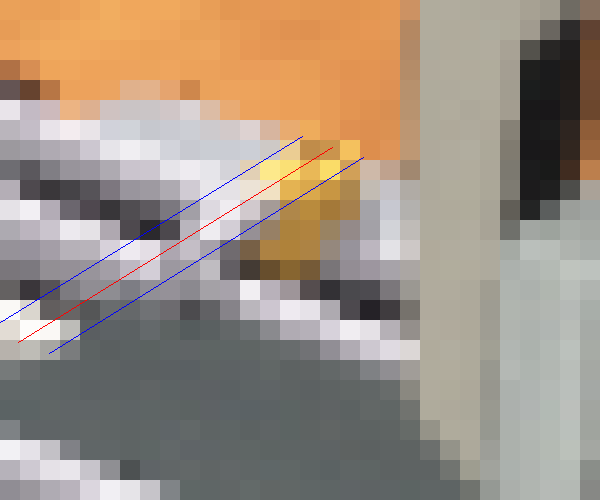

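The red line is the pointer's extended axis and the blue lines are ±5 mm. The red line runs along the bar and through the dark index line on top of the clip, at about (315,158) in the enlargement. I'll hold a bit longer, check, and hand in.

```bash
python3 -m jog '[{"x":0,"y":0,"z":0,"twist":0,"fingers":5},{"x":0,"y":0,"z":0,"twist":0,"fingers":5},{"x":0,"y":0,"z":0,"twist":0,"fingers":5},{"x":0,"y":0,"z":0,"twist":0,"fingers":5},{"x":0,"y":0,"z":0,"twist":0,"fingers":5},{"x":0,"y":0,"z":0,"twist":0,"fingers":5},{"x":0,"y":0,"z":0,"twist":0,"fingers":5},{"x":0,"y":0,"z":0,"twist":0,"fingers":5}]'
python3 - <<'E'
from tips import *
d,P=run('fin',(150,300,220,420))
E
```

```text
t: 17.1
eef_pos: [0.5211, -0.1835, 0.0638]
tcp_rot: [0.001, 0.688, 0.725, 0.001]
ft_force: [6.9, 1.3, -3.8]
finger_gap: 0.0135
[ 0.5211 -0.1835  0.0638] scale 3.9
```

View pics/fin.png

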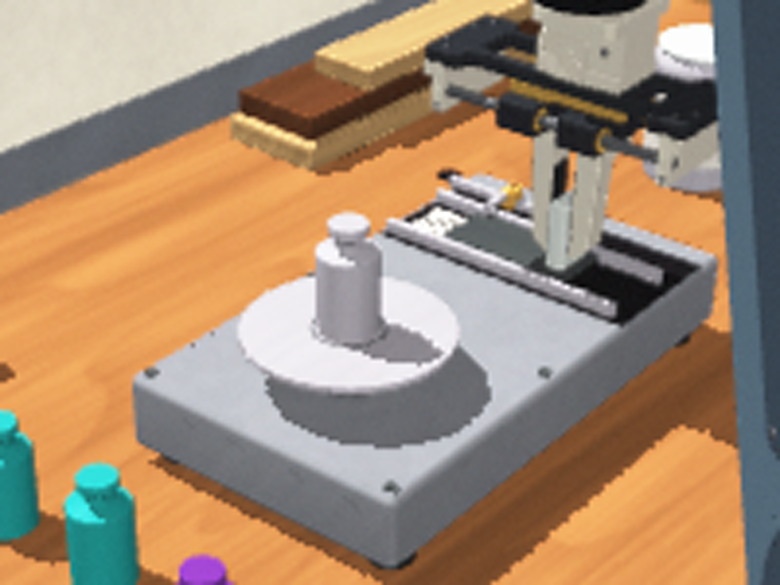

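The weight at (348,280) is upright and untouched. The tab is held still and the pointer meets the clip at (510,195). Handing in.

```bash
python3 -c "
from workcell import sign_off
print(sign_off())"
```

```text
the job is handed in; nothing more can be done
None
```

The job is handed in at about 17 s of the 54 s allowed; `sign_off()` gave no verdict. The 500 g weight stands upright and released in the engraved circle on the pan. The gripper is still holding the shutter tab, with the pointer level with the index line.

- **Weight:** its top is at about 163–165 mm, so the pan has sunk roughly 5–8 mm. That reading is too coarse to confirm the 6.5 mm lower limit. The downward force on the gripper had dropped to about 0.5 N before I let go, so the pan was carrying almost all the weight.
- **Shutter:** I pulled it 29.6 mm, against a measured gap of 29.3–31.4 mm. In the side view the pointer's axis passes through the line on the clip. In the last reading the tool position had not changed in over a second and the pull was about 7 N, which fits the spring.
- **Other things on the bench:** I saw no contact with the clip or anything else, but I did not re-measure their positions at the end.
- **One disagreement:** the camera showed the fingertips about 38 mm higher than the reported tool position and the given finger length imply. I trusted the camera, since it matched the known object heights, and reached grasp depth with no bench contact force.

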